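# Put the muddler away in the blue cup of the bar carousel

## Task

First turn the bar carousel by the black handle on its middle until the blue cup sits squarely under the orange-framed opening in the clear cover, and let go of the handle. Then pick the steel muddler off its rest by the ball, lift it clear and let it swing in your grip until it hangs plumb, and lower it foot first through the opening until it stands on the floor of the blue cup; only then let go. Leave the jigger, the coasters and the cocktail glass as they are.

Things in the scene. Friction and masses are not known exactly. Their poses are not given: they have to be found in the camera images.
- stand: fixed square stand of the carousel, 230 x 230 mm; origin at its centre on the table, z up, which is also the axis the carousel turns on. Its clear plastic cover (230 mm square, 4 mm thick, top 102 mm above the table) covers five cups, seen through it, except under one square opening, 70 x 70 mm with a thin orange frame, whose centre is 70 mm from the axis along the stand's +x
- window (a point): centre of the square opening, level with the top of the cover (102 mm above the table)
- carousel (a joint): angle of the carousel in the stand, rad, growing counter-clockwise seen from above. At 0 (or any whole turn) the blue cup is exactly under the opening. It turns freely both ways for more than a whole turn, against a steady friction of about 0.12 N m, and stays where it is left. Starts 1.7 to 4.6 rad, so it needs more than one grasp
- handle (a point): middle of the black handle bar on the carousel's axis, above the cover: bar 70 mm long, 14 mm wide, 28 mm tall (124 to 152 mm above the table), centre 138 mm above the table; turns with the carousel. Its long axis lies along the line from the axis to the blue cup, and is this point's x axis
- blue_cup (a point): centre of the inner floor of the blue cup, 23 mm above the table and 70 mm from the carousel's axis. Cup: inside diameter 62 mm, inside depth 67 mm, rim 90 mm above the table. The four other cups are white and full; the blue one is empty
- muddler: steel muddler, 0.28 kg, 190 mm long, level in its rest, axis 45 mm above the table; x axis along the shaft to the ball end. Shaft diameter 14; black square foot 28 x 28, 46 long, flat-ended. Foot-heavy: held by the ball between flat pads it stays level in a firm grip (over 60 N), begins to turn about the pads as the grip is eased to about 45 N, and hangs plumb, still carried, at about 10 N
- ball (a point): centre of the steel ball, 30 mm in diameter, at the end of the muddler, 85 mm from the body origin; 175 mm from the flat end of the foot. The ball overhangs the rest freely, 30 mm below it to the table; when the muddler stands in the cup the ball is about 198 mm above the table
- foot (a point): centre of the flat end of the muddler's foot
- rest: fixed dark wooden rest under the muddler, 105 x 70 mm, with two notched saddles 50 mm tall; origin on the table below the muddler's origin, x axis along the muddler towards the ball
- jigger: bystander: steel jigger 78 mm tall, 42 mm wide, upright on the table; origin at its underside
- coasters: bystander: round stack of cork coasters, 90 mm in diameter, 28 mm tall; origin at its underside
- glass: bystander: stemmed cocktail glass 150 mm tall, 96 mm wide at the rim; origin at its underside
Mind the look-alikes: they are no part of the job. There is more than one size of the muddler; the one meant has the size given above.

How it is judged:
On the way, in this order (a step that is already met when the one before it is completed fails the run):
1. the blue cup stands still within 12 mm of the opening's centre, the handle let go, the muddler still on its rest (horizontal distance between blue_cup and window below 0.012 m and velocity of joint carousel between -0.05 and 0.05 rad/s and contact force between the fingers and stand below 0.2 N and distance of muddler from where it was at the start of the episode below 0.02 m), for 0.3 s.
2. the muddler hangs plumb (within 0.15 rad, ball up) in the fingers, its foot at least 20 mm above the table (angle between muddler's own x axis and vertical below 0.15 rad and contact force between the fingers and muddler above 2 N and height (world z) of foot above 0.02 m and angular speed of muddler below 0.3 rad/s), for 0.3 s.
3. still held, the muddler's foot rests in the blue cup, within 5 mm of its floor (contact force between the fingers and muddler above 2 N and horizontal distance between foot and blue_cup below 0.03 m and height (world z) of foot below 0.027 m), for 0.1 s.
At the end, for the whole second after the job is handed in: The released muddler stands in the blue cup, foot down: foot's end within 30 mm of the cup's centre and under 32 mm above the table, tilt under 0.45 rad, speed under 0.25 m/s (it may rock a little on its foot); the blue cup is within 12 mm of the opening's centre (horizontal distance between blue_cup and window below 0.012 m and horizontal distance between foot and blue_cup below 0.03 m and height (world z) of foot below 0.032 m and angle between muddler's own x axis and vertical below 0.45 rad and linear speed of muddler below 0.25 m/s and contact force between the fingers and muddler below 0.1 N); the robot touches nothing.
It fails at once if the jigger is moved more than 20 mm (distance of jigger from where it was at the start of the episode above 0.02 m).
It fails at once if the coasters is moved more than 20 mm (distance of coasters from where it was at the start of the episode above 0.02 m).
It fails at once if the glass is moved more than 20 mm (distance of glass from where it was at the start of the episode above 0.02 m).
It also fails if it takes over 72 s, if anything falls off the work surface, if the arm or the gripper's body presses on something with over 40 N, if the wrist force passes 120 N, or if a joint passes its speed limit or range.

## Robot

A 6-joint arm with a two-finger parallel gripper is mounted at the origin on the work surface. World frame = base frame: x ahead of the robot, y to its left, z up, the work surface at z = 0. Lengths are in m, angles in rad, forces in N, time in s.
With the tool pointing down it reaches from about 0.275 to 0.825 m from the base axis. Payload 4.9 kg.
Tool frame: the origin (TCP) lies midway between the tips of the shut fingers; the grasp point (between the pads) lies 19 mm behind it; z points along the fingers, y is the line along which they close (so a half turn about z gives the same grasp; the last joint's range is limited). The gripper opens to 85 mm and grips with 20 to 120 N. Pads are 22 mm wide; open, the fingers measure 114 mm over their backs; the gripper's body (76 mm by 85 mm) begins 54 mm behind the grasp point. The pads swing forward as they close: fully open they stand 13 mm farther back than shut.
Start: joints at [-1.354, 0.326, -0.193, 1.052, 0, 1.437], TCP at [0.189, -0.517, 0.231] pointing down, gripper open.
Joint ranges: [-2.65, 2.65], [-0.97, 1.79], [-1.3, 1.35], [-1.93, 2.1], [-1.47, 1.37], [-3.14, 3.14]. Speed limits (rad/s): [2.57, 2.57, 3.14, 3.14, 3.14, 3.14].

## Interface

Orientations are given as [roll, pitch, yaw] about the fixed x, y, z axes, in that order (R = Rz(yaw) Ry(pitch) Rx(roll)).
In Python, from cell import readout, optics, manip gives the robot as it stands. The module is installed in compiled form; this text tells all that it offers.
- The arm moves only by the tool drive_tool, never from a script. Its arguments are lists of equal length, an entry for each row: "delta_pos": the shift along the tool's x, y, z in m, a list of three; "turn": the turn about the tool's z in degrees. In form: {"delta_pos": [[dx, dy, dz], ...], "turn": [turn, ...]}. A call has 1 to 12 rows; each row is the pose to reach, as a shift and turn from the pose commanded when the call began, along the tool's axes at that moment; what a row does not reach only later rows make up. A row lasts 1/12 s, in which the tool goes at most 41.7 mm and 7.16 degrees, less where a joint would pass 70% of its speed; a pose out of reach is approached as far as the arm can. A call with a gripper value outside its range is refused whole. "grip" is the opening in per cent of the stroke, from 0 (shut) to 100 (fully open), set as the call begins (left out, the last holds). The fingers move at their own pace and stop on an object; "newtons" is the grip in N (left out, the last holds). Time passes only in rows, so rows that repeat a pose let the fingers close. It gives the time, the measured TCP pose, the force, the opening and the grip force at its end, in the units of the state.
- readout.state(): the state, without advancing time (a new reading comes with each control period).
- optics.capture(name): name is "side" or "top"; returns a dict with "image" (480x640x3 uint8, red, green, blue), "camera_matrix" (3x3 intrinsics, pixels), "origin" and "rotation" of the camera in the world. Camera axes: x right, y down, z forward; pixel columns grow to the right and rows downward; lengths in m; the calibration is good to about 2 mm. A picture is of the moment at which its call begins. There is no depth.
- manip.job_done(): hands the job in; it is judged then, once.
Trained networks look in a picture, given as the dict that the camera call returned (one of the last four; its "shot" number tells which), for a name from the list of things; names that differ only in an ending like _2 or _b are one class to them, and where a whole thing is asked for, a point or a joint stands for the part that bears it (a point fixed in the world has none). Each returns a list of dicts, best first, with "confidence" (0 to 1); they miss things now and then, are a little off and sometimes report something else, mostly with a low value. They report only what shows in the picture. A call takes as long as a camera call. They do not tell look-alikes from the thing itself.
- optics.look_for(picture, thing): "position" ([column, row] in pixels, amid what is visible of it).
The state is a dict: "time_s": time; "q": joint angles; "qvel": joint speeds; "joint_efforts": joint torques, N m; "tcp_pos": TCP position; "eef_rot": TCP orientation; "ft_force": force on the tool from outside, world axes, zero at the start; "moment": the same for the moment, N m; "gripper_width": finger opening in m; "grip_force": force on a finger pad.
Only numpy, scipy, OpenCV 4.12 (cv2) and the standard library are available. Lean on these libraries where they do the work, as an engineer would, in place of code of your own. Each camera call takes 0.05 s, during which the arm holds its last target. There are 200 camera calls.

## Working session

There is one attempt and no reset: what is moved stays moved. The work goes in short steps, Python scripts to look and compute and a tool call to move; the robot and the scene stay as the last step left them, time stands still between calls to the robot, and variables do not carry over. Pictures are saved under pics/ and viewed, at most 10 in all, crops included, and the job is handed in when it is done.

Besides the shell and the picture viewer there is one more tool, called after ">>>" in YAML: its name, and indented under it one key for each argument. drive_tool: Moves the arm, as the interface text tells. Its arguments: {"type":"object","properties":{"delta_pos":{"type":"array"},"turn":{"type":"array"},"grip":{"type":"number"},"newtons":{"type":"number"}},"required":["delta_pos","turn"]}

```bash
mkdir -p pics; cat > h.py <<'E'
import numpy as np, cv2
from cell import readout, optics, manip
def ray(p,uv):
    K=np.array(p["camera_matrix"]);R=np.array(p["rotation"]);o=np.array(p["origin"])
    d=R@np.linalg.inv(K)@np.array([uv[0],uv[1],1.]);return o,d
def atz(p,uv,z):
    o,d=ray(p,uv);return o+d*(z-o[2])/d[2]
def proj(p,X):
    K=np.array(p["camera_matrix"]);R=np.array(p["rotation"]);o=np.array(p["origin"])
    c=K@(R.T@(np.array(X)-o));return c[:2]/c[2]
def save(p,n): cv2.imwrite("pics/"+n,cv2.cvtColor(np.asarray(p["image"]),cv2.COLOR_RGB2BGR))
E
python3 - <<'E'
from h import *
Z=dict(stand=.1,handle=.138,blue_cup=.05,muddler=.045,ball=.045,foot=.045,rest=.03,jigger=.04,coasters=.02,glass=.1,window=.102)
for c in("top","side"):
    p=optics.capture(c);save(p,c+"0.png");print(c,np.round(p["origin"],3),np.round(p["rotation"],2).tolist(),np.round(p["camera_matrix"],0).tolist())
    for k,z in Z.items():
        try:
            for r in optics.look_for(p,k)[:3]: print(k,np.round(r["position"]),round(r["confidence"],2),np.round(atz(p,r["position"],z),3))
        except Exception as e: print(k,e)
print(readout.state())
E
```

```text
top [0.286 0.118 1.28 ] [-2.97, 0.01, -1.56] [[453.0, 0.0, 321.0], [0.0, 453.0, 240.0], [0.0, 0.0, 1.0]]
stand invalid index to scalar variable.
handle invalid index to scalar variable.
blue_cup invalid index to scalar variable.
muddler invalid index to scalar variable.
ball invalid index to scalar variable.
foot invalid index to scalar variable.
rest invalid index to scalar variable.
jigger invalid index to scalar variable.
coasters invalid index to scalar variable.
glass invalid index to scalar variable.
window invalid index to scalar variable.
side [0.454 0.979 1.043] [-2.39, 0.01, -3.11] [[544.0, 0.0, 326.0], [0.0, 544.0, 236.0], [0.0, 0.0, 1.0]]
stand invalid index to scalar variable.
handle invalid index to scalar variable.
blue_cup invalid index to scalar variable.
muddler invalid index to scalar variable.
ball invalid index to scalar variable.
foot invalid index to scalar variable.
rest invalid index to scalar variable.
jigger invalid index to scalar variable.
coasters invalid index to scalar variable.
glass invalid index to scalar variable.
window invalid index to scalar variable.
{'time_s': 1.2, 'q': array([-1.35419396e+00,  3.26221535e-01, -1.92572010e-01,  1.05198994e+00,
        1.73502131e-05,  1.43660412e+00]), 'qvel': array([ 6.65893254e-05, -3.24135768e-04,  1.03034679e-04,  1.22980097e-04,
        2.56145947e-04,  3.64501797e-04]), 'joint_efforts': array([-1.94017662e-04, -4.43336427e+01,  2.62757206e+01,  1.13812428e-03,
       -2.52031032e-04, -7.71467796e-06]), 'tcp_pos': array([ 0.18903178, -0.51653297,  0.23127974]), 'eef_rot': array([ 3.14157761e+00, -1.54763946e-05,  3.50794575e-01]), 'ft_force': array([ 0.64628584, -0.0193921 ,  0.45840395]), 'moment': array([-0.00774203,  0.01787868,  0.00168472]), 'grip_force': 0.0, 'gripper_width': 0.08560839797799052}
```

```bash
sed -i '1a from scipy.spatial.transform import Rotation as Ro' h.py; sed -i 's/R=np.array(p\["rotation"\])/R=Ro.from_euler("xyz",p["rotation"]).as_matrix()/' h.py
python3 - <<'E'
from h import *
Z=dict(stand=.1,handle=.138,blue_cup=.05,muddler=.045,ball=.045,foot=.045,rest=.03,jigger=.04,coasters=.02,glass=.1)
for c in("top","side"):
    p=optics.capture(c)
    for k,z in Z.items():
            for r in optics.look_for(p,k)[:3]: print(c,k,np.round(r["position"]),round(r["confidence"],2),np.round(atz(p,r["position"],z),3))
print(proj(p,[.189,-.517,.231]))
E
```

```text
top stand [436. 211.] 0.97 [ 0.569 -0.178  0.1  ]
top handle [433. 193.] 0.56 [ 0.606 -0.162  0.138]
top blue_cup [431. 192.] 0.91 [ 0.634 -0.178  0.05 ]
top muddler [299. 236.] 0.73 [0.507 0.191 0.045]
top muddler [232. 289.] 0.64 [0.359 0.369 0.045]
top muddler [492. 332.] 0.62 [ 0.253 -0.331  0.045]
top ball [299. 236.] 0.82 [0.506 0.19  0.045]
top ball [490. 326.] 0.78 [ 0.267 -0.326  0.045]
top ball [236. 289.] 0.64 [0.358 0.358 0.045]
top foot [493. 332.] 0.89 [ 0.252 -0.332  0.045]
top foot [237. 291.] 0.65 [0.353 0.356 0.045]
top foot [298. 237.] 0.6 [0.505 0.193 0.045]
top rest [300. 241.] 0.86 [0.494 0.186 0.03 ]
top jigger [372. 277.] 0.6 [ 0.396 -0.011  0.04 ]
top coasters [364. 158.] 0.89 [0.745 0.007 0.02 ]
top coasters [298. 233.] 0.55 [0.52  0.194 0.02 ]
top glass [180. 207.] 0.58 [0.571 0.508 0.1  ]
top glass [365. 159.] 0.38 [0.712 0.012 0.1  ]
side stand [296. 170.] 0.72 [ 0.576 -0.135  0.1  ]
side stand [366. 225.] 0.69 [0.396 0.068 0.1  ]
side handle [297. 190.] 0.69 [ 0.566 -0.013  0.138]
side blue_cup [294. 192.] 0.85 [ 0.585 -0.103  0.05 ]
side muddler [410. 149.] 0.79 [ 0.256 -0.297  0.045]
side muddler [386. 361.] 0.73 [0.359 0.403 0.045]
side muddler [312. 283.] 0.7 [0.521 0.202 0.045]
side ball [410. 149.] 0.87 [ 0.256 -0.297  0.045]
side ball [305. 283.] 0.74 [0.538 0.203 0.045]
side ball [384. 358.] 0.64 [0.364 0.396 0.045]
side foot [385. 358.] 0.81 [0.36  0.396 0.045]
side foot [311. 282.] 0.78 [0.523 0.198 0.045]
side foot [412. 149.] 0.66 [ 0.25  -0.299  0.045]
side rest [322. 295.] 0.58 [0.497 0.224 0.03 ]
side jigger [365. 226.] 0.92 [0.393 0.012 0.04 ]
side coasters [230. 233.] 0.8 [0.742 0.024 0.02 ]
side glass [277. 393.] 0.73 [0.57  0.506 0.1  ]
side glass [295. 189.] 0.54 [ 0.574 -0.057  0.1  ]
[433.93847014  52.56085697]
```

View pics/top0.png

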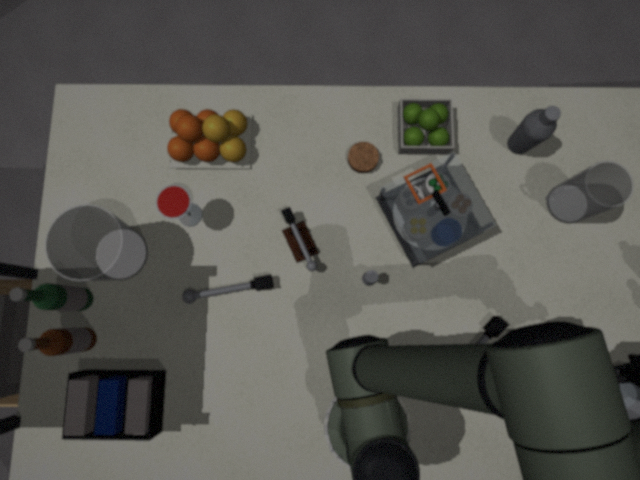

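View pics/side0.png

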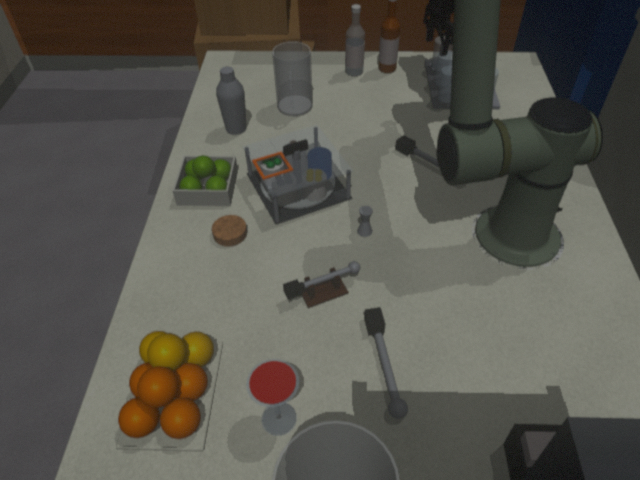

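The top view shows the stand near (435,212), with its orange opening at (426,183), the black handle at (441,202) and the blue cup at (446,232). There are three muddlers: (299,238), which is on a dark rest and short, and (235,289) and (490,330), which are longer and lie on the bare table. The first fits the description, so I'll confirm it and refine the points in one enlarged crop.

```bash
python3 - <<'E'
import cv2,numpy as np
t=cv2.imread('pics/top0.png');s=cv2.imread('pics/side0.png')
def cr(im,x,y,w,h,f): return cv2.resize(im[y:y+h,x:x+w],None,fx=f,fy=f,interpolation=cv2.INTER_CUBIC)
a=np.hstack([cr(t,360,145,150,130,8/3),cr(t,260,195,75,65+0,16/3)[:347]]) 
b=np.hstack([cr(s,230,120,150,95,8/3),cr(s,275,250,100,63,4)[:253]])
h=min(a.shape[0],346);o=np.vstack([a[:h],b[:252]])
print(o.shape);cv2.imwrite('pics/c1.png',np.clip(o*1.4,0,255).astype('uint8'))
E
```

```text
Traceback (most recent call last):
ValueError: all the input array dimensions except for the concatenation axis must match exactly, but along dimension 0, the array at index 0 has size 253 and the array at index 1 has size 252
```

```bash
python3 - <<'E'
import cv2,numpy as np
t=cv2.imread('pics/top0.png');s=cv2.imread('pics/side0.png')
def cr(im,x,y,w,h): return cv2.resize(im[y:y+h,x:x+w],(400,300),interpolation=cv2.INTER_CUBIC)
o=np.vstack([np.hstack([cr(t,360,150,160,120),cr(t,250,195,100,75)]),np.hstack([cr(s,235,120,133,100),cr(s,275,250,100,75)])])
cv2.imwrite('pics/c1.png',np.clip(o*1.5,0,255).astype('uint8'))
E
```

```text
(no output)
```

View pics/c1.png

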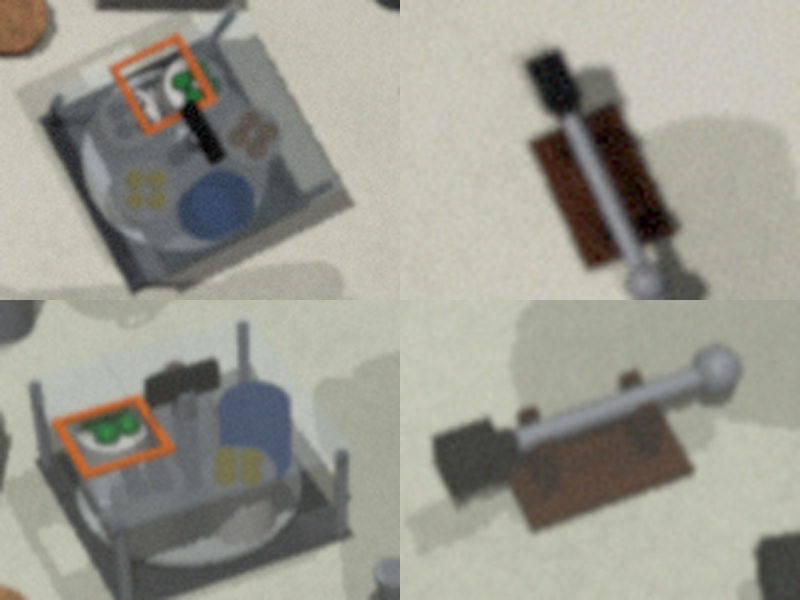

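The crop confirms it: the muddler on the rest has its foot at about (289,216) and its ball at (311,265) in the top view, and it is the only one on a rest. The blue cup (446,232) is nearly opposite the orange opening (425,184). Next I'll measure with colour segmentation.

```bash
cat >> h.py <<'E'
def blob(p,lo,hi,box,val=False):
    im=cv2.resize(np.asarray(p["image"]),None,fx=4,fy=4,interpolation=cv2.INTER_CUBIC)
    m=cv2.inRange(cv2.cvtColor(im,cv2.COLOR_RGB2HSV),lo,hi)
    k=np.zeros_like(m);x0,y0,x1,y1=[4*b for b in box];k[y0:y1,x0:x1]=1;m=m*k
    cs,_=cv2.findContours(m,cv2.RETR_EXTERNAL,cv2.CHAIN_APPROX_NONE)
    c=max(cs,key=cv2.contourArea);c=(c.reshape(-1,1,2).astype(np.float32)+.5)/4-.5
    return c
OR=((5,120,110),(18,255,255));BL=((100,60,40),(125,255,255));BK=((0,0,0),(180,255,32))
E
python3 - <<'E'
from h import *
P={c:optics.capture(c) for c in("top","side")}
for c,bx in(("top",(395,155,475,260)),("side",(240,125,340,200))):
    p=P[c]
    r=cv2.minAreaRect(blob(p,*OR,bx));q=cv2.boxPoints(r);Q=np.array([atz(p,u,.102) for u in q]);print(c,"open",np.round(Q.mean(0),4),[round(np.linalg.norm(Q[i]-Q[i-1]),3) for i in range(4)],[round(np.degrees(np.arctan2(*(Q[i]-Q[i-1])[[1,0]])),1) for i in range(4)])
    b=blob(p,*BL,bx);r=cv2.minAreaRect(b);print("blue",r, np.round(atz(p,r[0],.06),3))
    b=blob(p,*BK,bx);r=cv2.minAreaRect(b);Q=np.array([atz(p,u,.145) for u in cv2.boxPoints(r)]);print("handle",r,np.round(Q,3).tolist(),np.round(Q.mean(0),3))
# ball & shaft top
for c,u,v in(("top",(250+645/8*1.0,195+283/8*1.0),(250+150/8,195+80/8)),):
    p=P[c]
for c,ba,fo in(("top",(250+(646-400)/4,195+283/4),(250+(553-400)/4,195+82/4)),("side",(275+(718-400)/4,250+(369-300)/4),(275+(475-400)/4,250+(455-300)/4))):
    print(c,"ball",np.round(atz(P[c],ba,.045),4),"foot",np.round(atz(P[c],fo,.045),4))
E
```

```text
top open [ 0.6446 -0.1488  0.102 ] [np.float64(0.085), np.float64(0.087), np.float64(0.086), np.float64(0.086)] [np.float64(25.9), np.float64(-61.3), np.float64(-154.7), np.float64(118.4)]
blue ((446.0236511230469, 232.01690673828125), (25.732511520385742, 31.356903076171875), 53.97262954711914) [ 0.52  -0.213  0.06 ]
handle ((440.2291259765625, 202.5918426513672), (25.958980560302734, 7.921680927276611), 57.80426788330078) [[0.604, -0.152, 0.145], [0.615, -0.17, 0.145], [0.557, -0.203, 0.145], [0.546, -0.186, 0.145]] [ 0.58  -0.178  0.145]
side open [ 0.6429 -0.1533  0.102 ] [np.float64(0.087), np.float64(0.102), np.float64(0.089), np.float64(0.097)] [np.float64(-72.3), np.float64(-152.5), np.float64(105.1), np.float64(26.6)]
blue ((319.16290283203125, 162.6157989501953), (31.162826538085938, 22.66990089416504), 87.66268920898438) [ 0.52  -0.214  0.06 ]Traceback (most recent call last):
  File "<stdin>", line 7, in <module>
  File "h.py", line 18, in blob
    c=max(cs,key=cv2.contourArea);c=(c.reshape(-1,1,2).astype(np.float32)+.5)/4-.5
ValueError: max() iterable argument is empty
```

>>> drive_tool:
  delta_pos:
    - [0.04,-0.015,0]
    - [0.08,-0.03,0]
    - [0.12,-0.045,0]
    - [0.16,-0.06,0]
    - [0.2,-0.075,0]
    - [0.24,-0.09,0]
    - [0.28,-0.105,0]
    - [0.32,-0.12,0]
    - [0.36,-0.135,0]
    - [0.4,-0.15,0]
    - [0.44,-0.165,0]
    - [0.46,-0.17,0]
  turn: [0,0,-2,-4,-6,-9,-9,-9,-9,-9,-9,-9]
  grip: 100

```text
time_s: 3.4
tcp_pos: [0.5645, -0.1961, 0.2314]
eef_rot: [-3.142, -0.001, 0.51]
ft_force: [-0.6, -0.3, -0.1]
gripper_width: 0.0852
grip_force: 0.0
```

```bash
python3 - <<'E'
from h import *
P={c:optics.capture(c) for c in("top","side")}
for c,ba,fo in(("top",(250+(646-400)/4,195+283/4),(250+(553-400)/4,195+82/4)),("side",(275+(718-400)/4,250+(369-300)/4),(275+(475-400)/4,250+(455-300)/4))):
    print(c,"ball",np.round(atz(P[c],ba,.045),4),"foot",np.round(atz(P[c],fo,.045),4))
s=readout.state();print(s["time_s"],s["tcp_pos"],s["eef_rot"])
R=Ro.from_euler("xyz",s["eef_rot"]).as_matrix();print(R.T@(np.array([.581,-.181,.121])-s["tcp_pos"]))
E
```

```text
top ball [0.4244 0.154  0.045 ] foot [0.5646 0.2212 0.045 ]
side ball [0.4221 0.1536 0.045 ] foot [0.5618 0.2203 0.045 ]
3.5 [ 0.56587443 -0.19549429  0.23096883] [ 3.14137323e+00 -1.72403066e-03  5.14055178e-01]
[ 0.02010811 -0.00520773  0.11000252]
```

>>> drive_tool:
  delta_pos:
    - [0.02,-0.005,0.02]
    - [0.02,-0.005,0.05]
    - [0.02,-0.005,0.08]
    - [0.02,-0.005,0.095]
    - [0.02,-0.005,0.11]
    - [0.02,-0.005,0.11]
    - [0.02,-0.005,0.11]
  turn: [0,0,0,0,0,0,0]

```text
time_s: 4.08
tcp_pos: [0.5765, -0.185, 0.1208]
eef_rot: [-3.14, 0.001, 0.507]
ft_force: [0.5, -0.3, -0.1]
gripper_width: 0.0853
grip_force: 0.0
```

>>> drive_tool:
  delta_pos:
    - [0,0,0]
    - [0,0,0]
    - [0,0,0]
    - [0,0,0]
    - [0,0,0]
    - [0,0,0]
    - [0,0,0]
    - [0,0,0]
  turn: [0,0,0,0,0,0,0,0]
  grip: 0
  newtons: 60

```text
time_s: 4.75
tcp_pos: [0.5773, -0.1836, 0.1222]
eef_rot: [-3.14, -0.001, 0.509]
ft_force: [-3.7, 3.1, 8.1]
gripper_width: 0.0187
grip_force: 58.4
```

>>> drive_tool:
  delta_pos:
    - [0,0,0]
    - [0,0,0]
    - [0,0,0]
  turn: [0,0,0]

```text
time_s: 5.0
tcp_pos: [0.5773, -0.1836, 0.1223]
eef_rot: [-3.14, -0.001, 0.509]
ft_force: [-2.9, 3.3, 6.5]
gripper_width: 0.0189
grip_force: 58.4
```

```bash
python3 - <<'E'
from h import *
t=optics.capture("top");s=optics.capture("side")
def cr(p,x,y,w,h): return cv2.resize(np.asarray(p["image"])[y:y+h,x:x+w],(400,300),interpolation=cv2.INTER_CUBIC)
o=np.hstack([cr(t,370,150,133,100),cr(s,235,110,133,100)])
cv2.imwrite('pics/c2.png',np.clip(o[:,:,::-1]*1.5,0,255).astype('uint8'))
for p,b in((t,(395,155,475,260)),(s,(240,125,340,200))):
    r=cv2.minAreaRect(blob(p,*BL,b));print(r[0],np.round(atz(p,r[0],.06),3))
st=readout.state();print(st["moment"],st["ft_force"],st["gripper_width"])
E
```

```text
(439.5780029296875, 229.89952087402344) [ 0.525 -0.195  0.06 ]
(319.26458740234375, 162.50425720214844) [ 0.519 -0.214  0.06 ]
[0.85570293 0.75021518 0.02257047] [-2.85124371  4.08237282  6.79561568] 0.018704357417224267
```

View pics/c2.png

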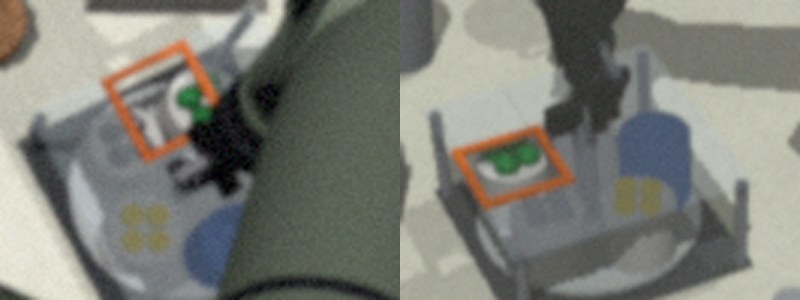

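The picture shows the fingers straddling the handle, and the blue cup hasn't moved in the side view (319,162). I'll turn it counter-clockwise.

>>> drive_tool:
  delta_pos:
    - [0,0,0]
    - [0,0,0]
    - [0,0,0]
    - [0,0,0]
    - [0,0,0]
    - [0,0,0]
  turn: [-3,-8,-13,-18,-24,-30]

```text
time_s: 5.6
tcp_pos: [0.5796, -0.186, 0.1223]
eef_rot: [3.137, 0.0, 1.036]
ft_force: [4.8, -3.5, -1.6]
gripper_width: 0.0186
grip_force: 58.6
```

>>> drive_tool:
  delta_pos:
    - [0,0,0]
    - [0,0,0]
    - [0,0,0]
    - [0,0,0]
    - [0,0,0]
    - [0,0,0]
    - [0,0,0]
    - [0,0,0]
    - [0,0,0]
    - [0,0,0]
    - [0,0,0]
    - [0,0,0]
  turn: [-6,-12,-18,-24,-30,-36,-42,-48,-54,-60,-66,-72]

```text
time_s: 6.6
tcp_pos: [0.5873, -0.1854, 0.1226]
eef_rot: [3.128, 0.013, 2.294]
ft_force: [26.1, 0.5, -16.9]
gripper_width: 0.0184
grip_force: 59.0
```

```bash
python3 - <<'E'
from h import *
s=optics.capture("side")
r=cv2.minAreaRect(blob(s,*BL,(240,125,340,200)));print(r,np.round(atz(s,r[0],.06),3))
st=readout.state();print(st["moment"],st["ft_force"],st["gripper_width"],st["q"],st["tcp_pos"],st["eef_rot"])
E
```

```text
((283.9336242675781, 151.47918701171875), (25.872467041015625, 13.740765571594238), 30.65066909790039) [ 0.623 -0.262  0.06 ]
[-0.27720701 -5.09659048  0.04810296] [ 25.03705753  -0.29814607 -14.66076063] 0.018584891461914714 [-0.42935686  0.5200147  -0.18468224  0.84883404  0.0076227   0.41362709] [ 0.58731699 -0.18540634  0.12256987] [3.12767314 0.01274558 2.29858581]
```

>>> drive_tool:
  delta_pos:
    - [0,0.003,0]
    - [0,0.006,0]
    - [0,0.008,0]
    - [0,0.009,0]
    - [0,0.01,0]
    - [0,0.01,0]
    - [0,0.011,0]
    - [-0.001,0.011,0]
    - [-0.001,0.012,0]
    - [-0.001,0.012,0]
    - [-0.002,0.012,0]
    - [-0.002,0.012,0]
  turn: [-6,-12,-18,-24,-30,-36,-42,-48,-54,-60,-66,-72]

```text
time_s: 7.65
tcp_pos: [0.5894, -0.1777, 0.1223]
eef_rot: [3.141, 0.003, -2.733]
ft_force: [1.1, 4.5, 3.6]
gripper_width: 0.0184
grip_force: 61.5
```

>>> drive_tool:
  delta_pos:
    - [0,0,0]
    - [0,0,0]
    - [0,0,0]
    - [0,0,0]
  turn: [-3,-5,-5,-5]

```text
time_s: 7.98
tcp_pos: [0.5891, -0.1771, 0.1223]
eef_rot: [3.141, 0.003, -2.651]
ft_force: [2.1, 5.4, 5.4]
gripper_width: 0.0186
grip_force: 61.7
```

```bash
python3 - <<'E'
from h import *
t=optics.capture("top");s=optics.capture("side");save(t,"t3.png");save(s,"s3.png")
for p,b in((t,(395,155,475,260)),(s,(240,125,340,200))):
    r=cv2.minAreaRect(blob(p,*BL,b));print(r,np.round(atz(p,r[0],.06),3))
st=readout.state();print(st["ft_force"],st["gripper_width"],st["tcp_pos"],st["eef_rot"])
def cr(p,x,y,w,h): return cv2.resize(np.asarray(p["image"])[y:y+h,x:x+w],(400,300),interpolation=cv2.INTER_CUBIC)
o=np.hstack([cr(t,370,150,133,100),cr(s,235,110,133,100)])
cv2.imwrite('pics/c3.png',np.clip(o[:,:,::-1]*1.5,0,255).astype('uint8'))
E
```

```text
((424.8646240234375, 183.82080078125), (22.545555114746094, 22.126752853393555), 60.75117111206055) [ 0.656 -0.159  0.06 ]
((275.05120849609375, 186.40939331054688), (18.22654914855957, 25.104995727539062), 74.47589111328125) [ 0.635 -0.112  0.06 ]
[1.14570366 4.85864026 5.75273639] 0.01843912443771877 [ 0.58913395 -0.17716417  0.12234229] [ 3.14123048  0.00334142 -2.6510642 ]
```

View pics/c3.png

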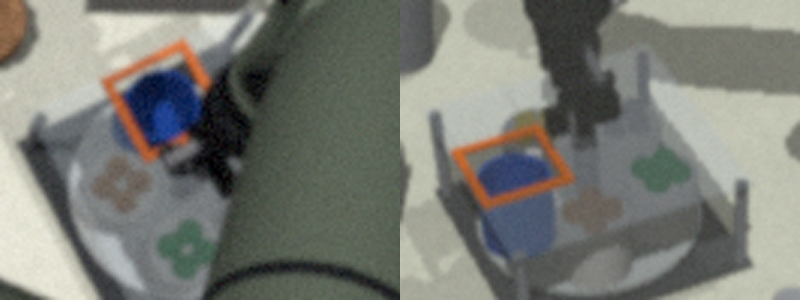

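The blue cup now sits under the orange frame in both views: (424,184) top and (275,186) side. I'll let go and rise.

>>> drive_tool:
  delta_pos:
    - [0,0,0]
    - [0,0,0]
    - [0,0,0]
    - [0,0,0]
    - [0,0,0]
    - [0,0,0]
    - [0,0,-0.02]
    - [0,0,-0.05]
    - [0,0,-0.09]
    - [0,0,-0.12]
    - [0,0,-0.12]
  turn: [0,0,0,0,0,0,0,0,0,0,0]
  grip: 100

```text
time_s: 9.0
tcp_pos: [0.5912, -0.1798, 0.2486]
eef_rot: [-3.133, 0.007, -2.651]
ft_force: [1.1, -0.6, 0.4]
gripper_width: 0.085
grip_force: 0.0
```

>>> drive_tool:
  delta_pos:
    - [-0.001,0.035,0]
    - [-0.002,0.07,0]
    - [-0.003,0.105,0]
    - [-0.004,0.14,0]
    - [-0.005,0.175,0]
    - [-0.006,0.21,0]
    - [-0.007,0.245,0]
    - [-0.008,0.28,0]
    - [-0.009,0.315,0]
    - [-0.009,0.345,0]
    - [-0.009,0.374,0]
    - [-0.009,0.374,0]
  turn: [0,0,0,0,0,1,2,2.5,2.5,2.5,2.5,2.5]

```text
time_s: 10.0
tcp_pos: [0.4171, 0.159, 0.2412]
eef_rot: [3.14, -0.001, -2.689]
ft_force: [0.9, -0.5, 0.3]
gripper_width: 0.0859
grip_force: 0.0
```

```bash
python3 - <<'E'
from h import *
t=optics.capture("top");s=optics.capture("side")
for p,b,bo in((t,(395,155,475,260),(395,155,475,260)),(s,(240,125,340,220),(240,125,340,200))):
    c=blob(p,*BL,b);r=cv2.minAreaRect(c);print(r,np.round(atz(p,r[0],.06),3),np.round(atz(p,r[0],.09),3))
    q=cv2.boxPoints(cv2.minAreaRect(blob(p,*OR,bo)));print("open",np.mean([atz(p,u,.102) for u in q],0))
    try:
        b=blob(p,*BK,(415,180,460,225) if p is t else (270,130,320,170));r=cv2.minAreaRect(b);Q=np.array([atz(p,u,.145) for u in cv2.boxPoints(r)]);print("handle",r,np.round(Q,3).tolist(),np.round(Q.mean(0),3))
    except Exception as e: print(e)
def cr(p,x,y,w,h): return cv2.resize(np.asarray(p["image"])[y:y+h,x:x+w],(400,300),interpolation=cv2.INTER_CUBIC)
o=np.vstack([np.hstack([cr(t,370,150,133,100),cr(s,235,110,133,100)]),np.hstack([cr(t,250,195,120,90),cr(s,275,230,120,90)])])
cv2.imwrite('pics/c4.png',np.clip(o[:,:,::-1]*1.5,0,255).astype('uint8'))
st=readout.state();print(st["tcp_pos"],st["eef_rot"])
R=Ro.from_euler("xyz",st["eef_rot"]).as_matrix();print(R.T@(np.array([.4233,.1538,.026])-st["tcp_pos"]))
E
```

```text
((424.79852294921875, 183.60984802246094), (22.286579132080078, 22.14691162109375), 61.38954162597656) [ 0.656 -0.159  0.06 ] [ 0.647 -0.152  0.09 ]
open [ 0.64491523 -0.14920819  0.102     ]
handle ((440.1097106933594, 202.45669555664062), (26.395648956298828, 7.683948993682861), 61.11341857910156) [[0.606, -0.153, 0.145], [0.616, -0.171, 0.145], [0.555, -0.201, 0.145], [0.545, -0.184, 0.145]] [ 0.581 -0.177  0.145]
((274.8577880859375, 186.46311950683594), (18.22654914855957, 24.83735466003418), 74.47589111328125) [ 0.635 -0.112  0.06 ] [ 0.63  -0.078  0.09 ]
open [ 0.64304226 -0.15322057  0.102     ]
max() iterable argument is empty
[0.41942302 0.15644748 0.24133578] [-3.14098623e+00  3.14350478e-04 -2.69244991e+00]
[-0.00227525 -0.00393768  0.21533893]
```

View pics/c4.png

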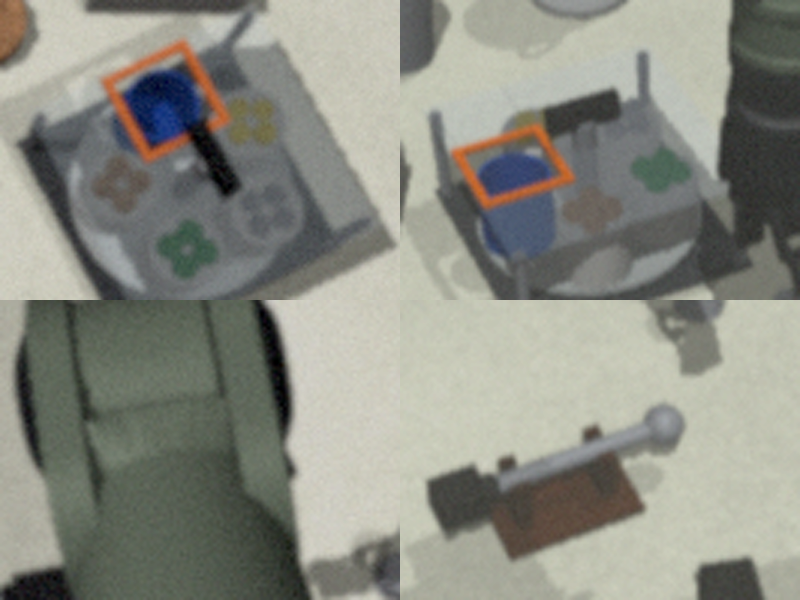

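The handle bar now lies at 27°, in line with the opening, and the blue rim is within 3 mm of its centre. The muddler is still on its rest, ball at (355,267) in the side view. I'll descend to the ball.

>>> drive_tool:
  delta_pos:
    - [-0.002,-0.004,0.03]
    - [-0.002,-0.004,0.065]
    - [-0.002,-0.004,0.1]
    - [-0.002,-0.004,0.135]
    - [-0.002,-0.004,0.165]
    - [-0.002,-0.004,0.19]
    - [-0.002,-0.004,0.205]
    - [-0.002,-0.004,0.215]
    - [-0.002,-0.004,0.215]
    - [-0.002,-0.004,0.215]
    - [-0.002,-0.004,0.215]
  turn: [0,0,0,0,0,0,0,0,0,0,0]

```text
time_s: 11.02
tcp_pos: [0.4243, 0.1526, 0.0268]
eef_rot: [-3.141, 0.001, -2.696]
ft_force: [-0.4, -0.5, -0.8]
gripper_width: 0.085
grip_force: 0.0
```

```bash
python3 - <<'E'
from h import *
s=optics.capture("side")
cv2.imwrite('pics/c5.png',np.clip(cv2.resize(np.asarray(s["image"])[210:320,265:412],(800,600),interpolation=cv2.INTER_CUBIC)[:,:,::-1]*1.5,0,255).astype('uint8'))
st=readout.state();print(st["tcp_pos"],st["eef_rot"],st["ft_force"])
R=Ro.from_euler("xyz",st["eef_rot"]).as_matrix();print(R.T@(np.array([.4233,.1538,.026])-st["tcp_pos"]))
E
```

```text
[0.42445349 0.15278148 0.02706512] [-3.14103965e+00  1.57154277e-03 -2.69572371e+00] [-0.42829048  0.17431355 -0.26666529]
[0.00060317 0.00141697 0.00106339]
```

View pics/c5.png

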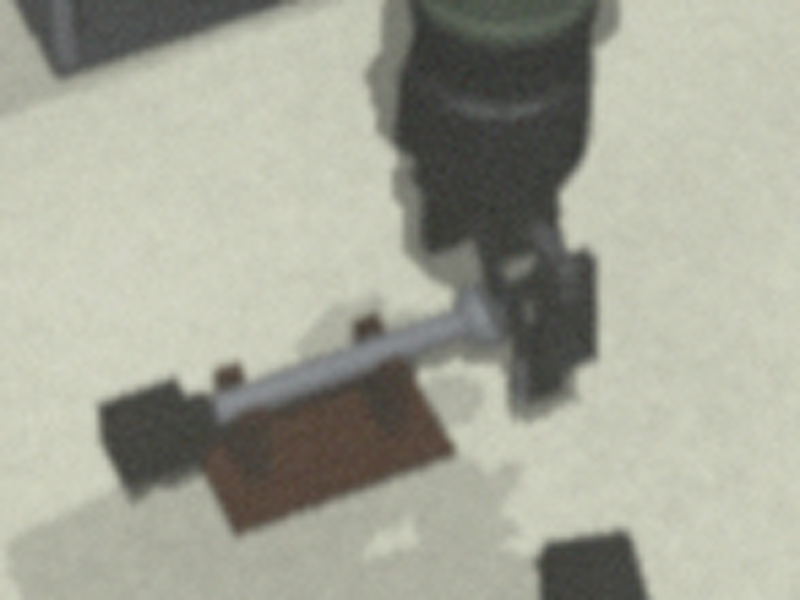

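The near finger at (555,320) in the crop stands in front of and to the right of the ball (485,312). That matches the open finger's computed offset, so I'll close firmly.

>>> drive_tool:
  delta_pos:
    - [0,0,0]
    - [0,0,0]
    - [0,0,0]
    - [0,0,0]
    - [0,0,0]
    - [0,0,0]
    - [0,0,0]
    - [0,0,0]
    - [0,0,0]
  turn: [0,0,0,0,0,0,0,0,0]
  grip: 0
  newtons: 80

```text
time_s: 11.82
tcp_pos: [0.4234, 0.1532, 0.0264]
eef_rot: [3.142, 0.0, -2.695]
ft_force: [-0.9, 0.4, 3.3]
gripper_width: 0.0265
grip_force: 78.4
```

```bash
python3 - <<'E'
from h import *
s=optics.capture("side")
cv2.imwrite('pics/c6.png',np.clip(cv2.resize(np.asarray(s["image"])[210:320,265:412],(600,450),interpolation=cv2.INTER_CUBIC)[:,:,::-1]*1.5,0,255).astype('uint8'))
E
```

```text
(no output)
```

View pics/c6.png

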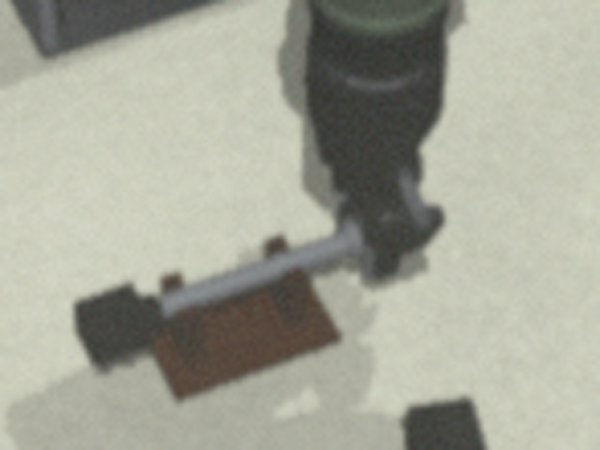

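```bash
python3 - <<'E'
from h import *
s=optics.capture("side");t=optics.capture("top")
st=readout.state();print(st["gripper_width"],st["grip_force"])
R=Ro.from_euler("xyz",st["eef_rot"]).as_matrix();o=st["tcp_pos"]
for d in([0,0,-.019],[0,.025,-.019],[0,.025,0],[.011,.025,-.019],[-.011,.025,-.019],[.0,.025,-.054]):
    u=proj(s,o+R@np.array(d));print(d,((u-[265,210])*4.085).round())
for x in([353,267.5],[354.5,267.25]): print(atz(s,x,.045))
print(optics.look_for(s,"ball")[:3])
E
```

```text
0.026493178938484768 78.3882200717926
[0, 0, -0.019] [363. 233.]
[0, 0.025, -0.019] [382. 263.]
[0, 0.025, 0] [381. 284.]
[0.011, 0.025, -0.019] [400. 257.]
[-0.011, 0.025, -0.019] [365. 270.]
[0.0, 0.025, -0.054] [384. 224.]
[0.42562789 0.15442871 0.045     ]
[0.42206869 0.15358956 0.045     ]
[{'position': [385.0, 355.5], 'confidence': 0.92}, {'position': [301.0, 284.7], 'confidence': 0.7}, {'position': [427.0, 155.8], 'confidence': 0.63}]
```

The grasp point and the ball agree within 2 mm in the picture, so I'll lift gently first.

>>> drive_tool:
  delta_pos:
    - [0,0,-0.005]
    - [0,0,-0.015]
    - [0,0,-0.03]
    - [0,0,-0.05]
    - [0,0,-0.075]
    - [0,0,-0.1]
    - [0,0,-0.125]
    - [0,0,-0.15]
    - [0,0,-0.17]
    - [0,0,-0.18]
    - [0,0,-0.18]
    - [0,0,-0.18]
  turn: [0,0,0,0,0,0,0,0,0,0,0,0]

```text
time_s: 13.02
tcp_pos: [0.4228, 0.1529, 0.2059]
eef_rot: [-3.141, -0.001, -2.695]
ft_force: [0.1, 0.3, -3.2]
gripper_width: 0.0264
grip_force: 78.8
```

>>> drive_tool:
  delta_pos:
    - [0,0,-0.01]
    - [0,0,-0.03]
    - [0,0,-0.05]
    - [0,0,-0.075]
    - [0,0,-0.095]
    - [0,0,-0.105]
    - [0,0,-0.11]
    - [0,0,-0.11]
  turn: [0,0,0,0,0,0,0,0]

```text
time_s: 13.68
tcp_pos: [0.4232, 0.153, 0.3158]
eef_rot: [3.141, -0.001, -2.695]
ft_force: [-0.7, -0.1, -3.9]
gripper_width: 0.0262
grip_force: 78.9
```

>>> drive_tool:
  delta_pos:
    - [0,0,0]
    - [0,0,0]
    - [0,0,0]
    - [0,0,0]
    - [0,0,0]
    - [0,0,0]
  turn: [0,0,0,0,0,0]
  newtons: 40

```text
time_s: 14.18
tcp_pos: [0.4232, 0.1531, 0.316]
eef_rot: [3.141, -0.001, -2.695]
ft_force: [0.2, -0.0, -3.8]
gripper_width: 0.0262
grip_force: 78.9
```

>>> drive_tool:
  delta_pos:
    - [0,0,0]
    - [0,0,0]
    - [0,0,0]
    - [0,0,0]
    - [0,0,0]
    - [0,0,0]
  turn: [0,0,0,0,0,0]
  grip: 0
  newtons: 40

```text
time_s: 14.68
tcp_pos: [0.4233, 0.1531, 0.3163]
eef_rot: [-3.142, 0.0, -2.695]
ft_force: [-0.7, 0.0, -4.1]
gripper_width: 0.0266
grip_force: 78.9
```

>>> drive_tool:
  delta_pos:
    - [0,0,0]
    - [0,0,0]
    - [0,0,0]
    - [0,0,0]
    - [0,0,0]
    - [0,0,0]
  turn: [0,0,0,0,0,0]
  grip: 0
  newtons: 30

```text
time_s: 15.18
tcp_pos: [0.4233, 0.1531, 0.3163]
eef_rot: [3.142, -0.0, -2.695]
ft_force: [0.2, -0.2, -3.1]
gripper_width: 0.0264
grip_force: 78.9
```

>>> drive_tool:
  delta_pos:
    - [0,0,0]
    - [0,0,0]
    - [0,0,0]
  turn: [0,0,0]
  grip: 30
  newtons: 20

```text
time_s: 15.43
tcp_pos: [0.4233, 0.1531, 0.3163]
eef_rot: [3.142, -0.0, -2.695]
ft_force: [0.1, -0.2, -2.4]
gripper_width: 0.0271
grip_force: 78.9
```

>>> drive_tool:
  delta_pos:
    - [0,0,0]
    - [0,0,0]
    - [0,0,0]
  turn: [0,0,0]
  grip: 31.5
  newtons: 20

```text
time_s: 15.68
tcp_pos: [0.4233, 0.1531, 0.3163]
eef_rot: [3.142, -0.0, -2.695]
ft_force: [-0.2, 0.1, -3.1]
gripper_width: 0.0276
grip_force: 58.8
```

>>> drive_tool:
  delta_pos:
    - [0,0,0]
    - [0,0,0]
    - [0,0,0]
    - [0,0,0]
  turn: [0,0,0,0]
  grip: 32.2

```text
time_s: 16.02
tcp_pos: [0.4234, 0.1531, 0.3163]
eef_rot: [3.142, 0.0, -2.695]
ft_force: [-0.6, -0.8, -4.2]
gripper_width: 0.0277
grip_force: 40.3
```

>>> drive_tool:
  delta_pos:
    - [0,0,0]
    - [0,0,0]
    - [0,0,0]
    - [0,0,0]
  turn: [0,0,0,0]
  grip: 32.8

```text
time_s: 16.35
tcp_pos: [0.4234, 0.1532, 0.3163]
eef_rot: [3.142, 0.0, -2.695]
ft_force: [0.7, 0.1, -3.2]
gripper_width: 0.0284
grip_force: 27.7
```

>>> drive_tool:
  delta_pos:
    - [0,0,0]
    - [0,0,0]
    - [0,0,0]
    - [0,0,0]
  turn: [0,0,0,0]
  grip: 33.3

```text
time_s: 16.68
tcp_pos: [0.4232, 0.1531, 0.3163]
eef_rot: [3.142, -0.0, -2.695]
ft_force: [0.3, -0.3, -3.7]
gripper_width: 0.0283
grip_force: 18.8
```

>>> drive_tool:
  delta_pos:
    - [0,0,0]
    - [0,0,0]
    - [0,0,0]
    - [0,0,0]
    - [0,0,0]
    - [0,0,0]
  turn: [0,0,0,0,0,0]
  grip: 33.5

```text
time_s: 17.18
tcp_pos: [0.4233, 0.1531, 0.3163]
eef_rot: [3.142, -0.0, -2.695]
ft_force: [1.1, -0.0, -2.5]
gripper_width: 0.0285
grip_force: 15.6
```

```bash
python3 - <<'E'
from h import *
s=optics.capture("side");t=optics.capture("top")
def cr(p,x,y,w,h): return cv2.resize(np.asarray(p["image"])[y:y+h,x:x+w],(400,450),interpolation=cv2.INTER_CUBIC)
o=np.hstack([cr(t,240,180,160,180),cr(s,265,130,160,180)])
cv2.imwrite('pics/c7.png',np.clip(o[:,:,::-1]*1.5,0,255).astype('uint8'))
st=readout.state();print(st["moment"],st["ft_force"],st["grip_force"],st["gripper_width"])
R=Ro.from_euler("xyz",st["eef_rot"]).as_matrix();print(R)
b=st["tcp_pos"]+[0,0,.019];
for z in(0,.129,.175): u=proj(s,b-[0,0,z]);print(z,u,(u-[265,130])*2.5+[400,0])
E
```

```text
[-0.02273653 -0.03529209 -0.02663357] [ 0.47601681  0.6714042  -2.16062563] 15.583803355693817 0.02854199498996594
[[-9.01831181e-01 -4.32088525e-01  1.64758727e-04]
 [-4.32088514e-01  9.01831196e-01  9.70704677e-05]
 [-1.90527595e-04  1.63508212e-05 -9.99999982e-01]]
0 [357.8179266  173.60326007] [632.04481649 109.00815016]
0.129 [355.92228359 219.3347878 ] [627.30570897 223.33696951]
0.175 [355.31817527 233.90862682] [625.79543819 259.77156704]
```

View pics/c7.png

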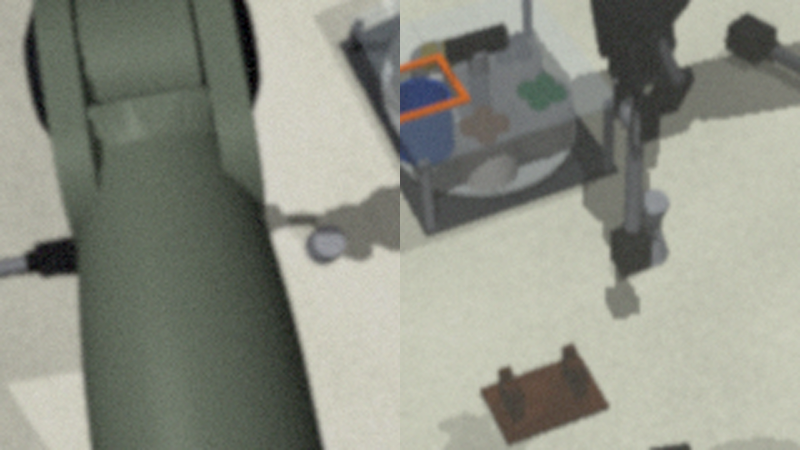

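The muddler hangs nearly plumb: foot at (630,250) in the crop against an expected (627,245), and the wrist moment is close to zero. I'll ease the grip slightly more to settle it, then firm it up and carry.

>>> drive_tool:
  delta_pos:
    - [0,0,0]
    - [0,0,0]
    - [0,0,-0.003]
    - [0,0,-0.008]
    - [0,0,-0.012]
    - [0,0,-0.015]
    - [0,0,-0.015]
    - [0,0,-0.015]
    - [0,0,-0.015]
    - [0,0,-0.015]
  turn: [0,0,0,0,0,0,0,0,0,0]
  grip: 33.7

```text
time_s: 18.12
tcp_pos: [0.4232, 0.1531, 0.3311]
eef_rot: [3.142, -0.0, -2.695]
ft_force: [-0.2, -0.5, -3.1]
gripper_width: 0.0288
grip_force: 12.6
```

>>> drive_tool:
  delta_pos:
    - [0,0,0]
    - [0,0,0]
    - [0,0,0]
    - [0,0,0]
  turn: [0,0,0,0]
  grip: 31.5
  newtons: 60

```text
time_s: 18.45
tcp_pos: [0.4233, 0.1531, 0.3312]
eef_rot: [3.142, -0.0, -2.695]
ft_force: [0.6, -0.3, -3.2]
gripper_width: 0.0276
grip_force: 38.5
```

>>> drive_tool:
  delta_pos:
    - [-0.002,-0.01,0]
    - [-0.005,-0.025,0]
    - [-0.009,-0.05,0]
    - [-0.014,-0.075,0]
    - [-0.019,-0.1,0]
    - [-0.023,-0.125,0]
    - [-0.028,-0.15,0]
    - [-0.032,-0.175,0]
    - [-0.037,-0.2,0]
    - [-0.041,-0.22,0]
    - [-0.044,-0.235,0]
    - [-0.045,-0.24,0]
  turn: [0,0,0,0,0,0,0,0,0,0,0,0]

```text
time_s: 19.45
tcp_pos: [0.569, -0.0468, 0.3305]
eef_rot: [-3.141, -0.0, -2.697]
ft_force: [0.2, -0.0, -2.6]
gripper_width: 0.0277
grip_force: 38.6
```

>>> drive_tool:
  delta_pos:
    - [-0.002,-0.01,0]
    - [-0.005,-0.025,0]
    - [-0.009,-0.045,0]
    - [-0.013,-0.07,0]
    - [-0.018,-0.095,0]
    - [-0.021,-0.115,0]
    - [-0.023,-0.125,0]
    - [-0.0235,-0.129,0]
    - [-0.0235,-0.129,0]
    - [-0.0235,-0.129,0]
  turn: [0,0,0,0,0,0,0,0,0,0]

```text
time_s: 20.28
tcp_pos: [0.6441, -0.1495, 0.3311]
eef_rot: [3.141, -0.0, -2.694]
ft_force: [-0.0, 0.5, -3.6]
gripper_width: 0.0279
grip_force: 38.6
```

```bash
python3 - <<'E'
from h import *
s=optics.capture("side");t=optics.capture("top")
def cr(p,x,y,w,h): return cv2.resize(np.asarray(p["image"])[y:y+h,x:x+w],(400,450),interpolation=cv2.INTER_CUBIC)
o=np.hstack([cr(t,370,130,120,135),cr(s,220,75,120,135)])
cv2.imwrite('pics/c8.png',np.clip(o[:,:,::-1]*1.5,0,255).astype('uint8'))
st=readout.state();print(st["time_s"],st["moment"],st["ft_force"],st["grip_force"],st["tcp_pos"],st["eef_rot"])
R=Ro.from_euler("xyz",st["eef_rot"]).as_matrix();b=st["tcp_pos"]+[0,0,.019]
print(R.T@(np.array([.644,-.151,0])-st["tcp_pos"]))
for z in(0,.129,.175): u=proj(s,b-[0,0,z]);print(z,u,(u-[220,75])*400/120+[400,0])
E
```

```text
20.3833 [ 0.04037478 -0.01223738 -0.06515362] [-0.52942298 -0.10528602 -2.7460878 ] 38.59745442867279 [ 0.64408523 -0.14910041  0.33157651] [ 3.14122468e+00  1.83720109e-06 -2.69375720e+00]
[ 0.00089999 -0.00179737  0.33157587]
0 [262.65150325  83.3706779 ] [542.1716775   27.90225967]
0.129 [267.58572971 128.65104554] [558.61909903 178.83681846]
0.175 [269.18478763 143.32526674] [563.9492921  227.75088915]
```

View pics/c8.png

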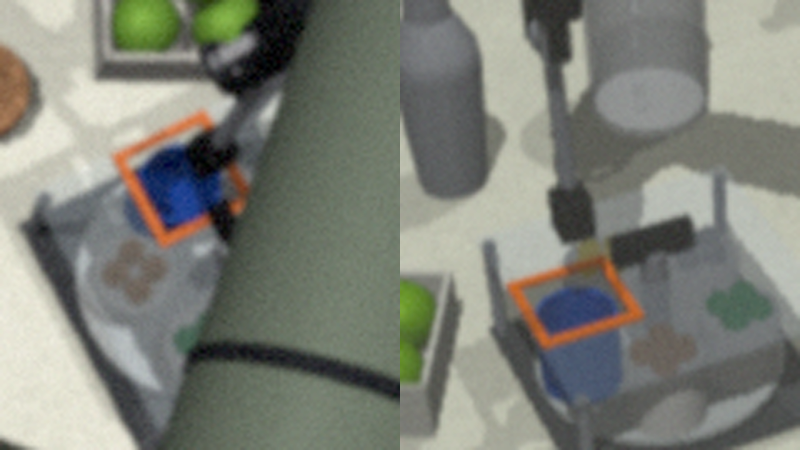

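```bash
python3 - <<'E'
from h import *
s=optics.capture("side");t=optics.capture("top")
print(atz(t,(433.6,176.5),.198),atz(s,(271.6,138.9),.198))
f=lambda p:p
A=[];B=[]
for p,u in((t,(433.6,176.5)),(s,(271.6,138.9))):
    o,d=ray(p,u);d/=np.linalg.norm(d);M=np.eye(3)-np.outer(d,d);A.append(M);B.append(M@o)
print(np.linalg.solve(sum(A),sum(B)))
E
```

```text
[ 0.63283706 -0.14954623  0.198     ] [ 0.63485891 -0.13821256  0.198     ]
[ 0.63674402 -0.15228951  0.18718986]
```

Triangulating the two views puts the foot block at about (0.636, -0.152), which is 8 mm toward -x of the ball, a tilt of about 0.06 rad. I'll shift a few mm and lower.

>>> drive_tool:
  delta_pos:
    - [-0.005,-0.0035,0]
    - [-0.005,-0.0035,0.015]
    - [-0.005,-0.0035,0.035]
    - [-0.005,-0.0035,0.055]
    - [-0.005,-0.0035,0.075]
    - [-0.005,-0.0035,0.09]
    - [-0.005,-0.0035,0.105]
    - [-0.005,-0.0035,0.118]
    - [-0.005,-0.0035,0.126]
    - [-0.005,-0.0035,0.132]
    - [-0.005,-0.0035,0.132]
  turn: [0,0,0,0,0,0,0,0,0,0,0]

```text
time_s: 21.4
tcp_pos: [0.6501, -0.1507, 0.1981]
eef_rot: [3.14, -0.001, -2.695]
ft_force: [-0.2, 1.2, -2.9]
gripper_width: 0.0278
grip_force: 38.6
```

>>> drive_tool:
  delta_pos:
    - [0,0,0.003]
    - [0,0,0.006]
    - [0,0,0.008]
    - [0,0,0.01]
    - [0,0,0.01]
  turn: [0,0,0,0,0]

```text
time_s: 21.82
tcp_pos: [0.6504, -0.1511, 0.1891]
eef_rot: [3.141, -0.0, -2.695]
ft_force: [-1.1, 0.0, -4.0]
gripper_width: 0.028
grip_force: 38.6
```

>>> drive_tool:
  delta_pos:
    - [0,0,0.002]
    - [0,0,0.004]
    - [0,0,0.006]
    - [0,0,0.007]
    - [0,0,0.007]
  turn: [0,0,0,0,0]

```text
time_s: 22.23
tcp_pos: [0.6515, -0.1513, 0.184]
eef_rot: [-3.14, 0.002, -2.695]
ft_force: [-0.7, -0.1, 4.2]
gripper_width: 0.0274
grip_force: 39.1
```

>>> drive_tool:
  delta_pos:
    - [0,0,0.001]
    - [0,0,0.002]
    - [0,0,0.003]
    - [0,0,0.003]
  turn: [0,0,0,0]

```text
time_s: 22.57
tcp_pos: [0.6531, -0.1516, 0.1838]
eef_rot: [-3.137, 0.006, -2.695]
ft_force: [-1.6, 1.4, 15.3]
gripper_width: 0.0279
grip_force: 40.0
```

Contact at TCP z 0.184, well below the rim, so the foot is on the cup floor. I'll relieve the press, ease the grip so it settles flat, then release.

>>> drive_tool:
  delta_pos:
    - [0,0,-0.001]
    - [0,0,-0.002]
    - [0,0,-0.002]
    - [0,0,-0.002]
  turn: [0,0,0,0]

```text
time_s: 22.9
tcp_pos: [0.6519, -0.1514, 0.1839]
eef_rot: [-3.139, 0.003, -2.695]
ft_force: [-0.6, 0.4, 8.4]
gripper_width: 0.028
grip_force: 39.5
```

>>> drive_tool:
  delta_pos:
    - [0,0,0]
    - [0,0,0]
    - [0,0,0]
    - [0,0,0]
    - [0,0,0]
    - [0,0,0]
  turn: [0,0,0,0,0,0]
  grip: 33.6

```text
time_s: 23.4
tcp_pos: [0.6519, -0.1515, 0.1837]
eef_rot: [-3.139, 0.003, -2.695]
ft_force: [-0.6, 0.2, 7.5]
gripper_width: 0.0291
grip_force: 14.5
```

```bash
python3 - <<'E'
from h import *
s=optics.capture("side");t=optics.capture("top")
st=readout.state();print(st["time_s"],st["tcp_pos"],st["ft_force"],st["moment"],st["grip_force"],st["gripper_width"])
for p,b,bo in((t,(395,155,475,260),(395,155,475,260)),(s,(240,125,340,220),(240,125,340,200))):
    try:
        r=cv2.minAreaRect(blob(p,*BL,b));print(r)
        q=cv2.boxPoints(cv2.minAreaRect(blob(p,*OR,bo)));print("open",np.mean([atz(p,u,.102) for u in q],0))
    except Exception as e: print(e)
# bright-grey shaft in side picture between ball (.198) and rim: print expected vs image row profile
for z in(.16,.14,.125):
    u=proj(s,[.651,-.151,z]);r=int(round(u[1]));x=int(round(u[0]))
    print(z,u.round(1),x-14,np.asarray(s["image"])[r,x-14:x+15].mean(1).astype(int).tolist())
E
```

```text
23.5 [ 0.65192089 -0.151483    0.18372603] [-1.21049894 -0.11368636  8.06824302] [ 0.17980868  0.25003939 -0.07269463] 14.544263184070587 0.028875529216307868
((416.6875, 180.18748474121094), (7.88893461227417, 11.190282821655273), 59.036251068115234)
open [ 0.63444891 -0.12862147  0.102     ]
((274.88055419921875, 186.40394592285156), (18.219621658325195, 25.072566986083984), 73.79097747802734)
open [ 0.643052   -0.15353341  0.102     ]
0.16 [267.1 147.7] 253 [124, 124, 123, 123, 124, 122, 125, 122, 122, 122, 123, 121, 107, 79, 56, 50, 51, 51, 63, 78, 79, 71, 71, 71, 70, 67, 72, 73, 70]
0.14 [267.8 153.7] 254 [122, 122, 123, 124, 124, 124, 123, 121, 122, 123, 114, 98, 85, 70, 63, 65, 62, 57, 55, 55, 51, 47, 51, 52, 50, 51, 50, 54, 53]
0.125 [268.3 158.2] 254 [113, 112, 107, 100, 96, 89, 85, 76, 75, 74, 70, 69, 65, 63, 64, 64, 64, 62, 59, 58, 59, 60, 58, 61, 61, 63, 60, 61, 64]
```

The cup hasn't moved in the side view (274.9,186.4). I'll unload a little more, open, and once the fingers are open rise straight up.

>>> drive_tool:
  delta_pos:
    - [0,0,-0.001]
    - [0,0,-0.0015]
    - [0,0,-0.0015]
    - [0,0,-0.0015]
  turn: [0,0,0,0]

```text
time_s: 23.83
tcp_pos: [0.6511, -0.1514, 0.1837]
eef_rot: [-3.14, 0.001, -2.695]
ft_force: [-0.8, -1.1, 6.5]
gripper_width: 0.0288
grip_force: 14.4
```

>>> drive_tool:
  delta_pos:
    - [0,0,0]
    - [0,0,0]
    - [0,0,0]
    - [0,0,0]
  turn: [0,0,0,0]
  grip: 38

```text
time_s: 24.17
tcp_pos: [0.6502, -0.151, 0.1822]
eef_rot: [3.141, -0.001, -2.695]
ft_force: [1.7, 0.2, 0.3]
gripper_width: 0.0325
grip_force: 0.0
```

>>> drive_tool:
  delta_pos:
    - [0,0,0]
    - [0,0,0]
    - [0,0,0]
    - [0,0,0]
    - [0,0,0]
    - [0,0,0]
    - [0,0,0]
  turn: [0,0,0,0,0,0,0]
  grip: 100

```text
time_s: 24.75
tcp_pos: [0.6505, -0.1511, 0.1828]
eef_rot: [3.142, 0.0, -2.695]
ft_force: [0.3, -0.5, -0.4]
gripper_width: 0.0852
grip_force: 0.0
```

>>> drive_tool:
  delta_pos:
    - [0,0,-0.01]
    - [0,0,-0.03]
    - [0,0,-0.06]
    - [0,0,-0.09]
    - [0,0,-0.12]
    - [0,0,-0.14]
    - [0,0,-0.14]
    - [0,0,-0.14]
  turn: [0,0,0,0,0,0,0,0]

```text
time_s: 25.42
tcp_pos: [0.6513, -0.1513, 0.325]
eef_rot: [-3.139, 0.003, -2.695]
ft_force: [0.4, -0.3, -0.9]
gripper_width: 0.0853
grip_force: 0.0
```

```bash
python3 - <<'E'
from h import *
s=optics.capture("side")
st=readout.state();print(st["time_s"],st["tcp_pos"],st["ft_force"])
for x in optics.look_for(s,"ball")[:5]: print(x)
for x in optics.look_for(s,"muddler")[:5]: print(x)
for z in(.198,.108): print(proj(s,[.647,-.151,z]))
im=np.asarray(s["image"]).astype(int)
for r in range(128,164,4): print(r,im[r,250:286].mean(1).astype(int).tolist())
r=cv2.minAreaRect(blob(s,*BL,(240,125,340,220)));print(r)
E
```

```text
25.4667 [ 0.65059247 -0.15111766  0.32317584] [ 0.34895843  0.32950613 -0.67213914]
{'position': [426.2, 153.7], 'confidence': 0.96}
{'position': [268.1, 146.2], 'confidence': 0.82}
{'position': [386.1, 355.9], 'confidence': 0.69}
{'position': [426.4, 156.0], 'confidence': 0.84}
{'position': [266.6, 147.3], 'confidence': 0.68}
{'position': [385.5, 358.7], 'confidence': 0.64}
[267.35438778 135.79900848]
[270.38419818 163.18338137]
128 [123, 124, 125, 125, 123, 122, 122, 123, 124, 124, 126, 125, 124, 120, 105, 98, 94, 81, 77, 77, 76, 76, 75, 76, 66, 61, 63, 64, 65, 62, 63, 65, 67, 74, 73, 75]
132 [123, 123, 125, 125, 125, 124, 122, 123, 123, 123, 126, 124, 118, 100, 89, 93, 95, 97, 97, 96, 91, 85, 80, 75, 76, 77, 76, 75, 75, 74, 74, 75, 77, 76, 77, 77]
136 [124, 125, 125, 125, 122, 126, 124, 124, 125, 125, 123, 119, 96, 77, 72, 78, 80, 84, 85, 82, 79, 76, 65, 66, 74, 82, 81, 85, 86, 88, 88, 91, 89, 89, 87, 89]
140 [125, 124, 125, 125, 123, 124, 124, 125, 124, 123, 124, 123, 122, 119, 109, 90, 69, 59, 55, 53, 52, 65, 83, 86, 90, 90, 88, 88, 87, 89, 88, 89, 88, 87, 89, 90]
144 [122, 124,
[... 193 characters left out ...]
2, 121, 120, 121, 124, 121, 120, 122, 122, 113, 87, 66, 64, 61, 64, 74, 84, 77, 71, 70, 70, 69, 72, 74, 71, 58, 45, 38, 36]
152 [114, 122, 123, 121, 121, 122, 121, 119, 121, 120, 122, 120, 122, 120, 120, 121, 118, 98, 74, 64, 64, 60, 63, 67, 66, 63, 63, 66, 71, 73, 79, 76, 67, 48, 38, 34]
156 [112, 120, 118, 120, 121, 121, 121, 120, 120, 119, 116, 115, 112, 108, 99, 93, 86, 76, 66, 63, 63, 61, 58, 55, 53, 54, 56, 56, 54, 59, 60, 65, 74, 72, 62, 55]
160 [82, 98, 91, 86, 83, 76, 73, 69, 69, 68, 70, 69, 70, 69, 71, 75, 74, 73, 70, 64, 65, 63, 60, 58, 58, 62, 71, 88, 94, 97, 96, 89, 71, 60, 65, 69]
((274.6544494628906, 186.36767578125), (18.675243377685547, 24.67799949645996), 75.96376037597656)
```

The ball shows at (267,134) and the standing position predicts (267,136), so the muddler stands upright in the cup. The gripper is clear, so I'll hand in.

```bash
python3 -c "
from cell import manip
print(manip.job_done())"
```

```text
the job is handed in; nothing more can be done
None
```

I handed the job in at about 25 s with the blue cup under the opening and the steel muddler standing upright in it, released; the jigger, coasters and glass were never approached, and the hand-in call returned no verdict.

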